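# Fit a keyed hub on an engine drive shaft

### The arm

A 7-joint arm with a two-finger parallel gripper is mounted at the origin on the work surface. World frame = base frame: x ahead of the robot, y to its left, z up, the work surface at z = 0. Lengths are in m, angles in rad, forces in N, time in s.
With the tool pointing down it reaches from about 0.4 to 0.85 m from the base axis. Payload 10.4 kg.
Tool frame: the origin (TCP) lies at the centre of the arm's flange, where the gripper is bolted on; the fingertips stand 182 mm ahead of it and the grasp point (between the pads) lies 164 mm ahead of it; z points along the fingers, y is the line along which they close (so a half turn about z gives the same grasp; the last joint's range is limited). The gripper opens to 87 mm and grips with 3 to 60 N. Pads are 19 mm wide; open, the fingers measure 117 mm over their backs; the gripper's body (75 mm by 190 mm) begins 51 mm behind the grasp point.
Start: joints at [-1.168, 0.332, -0.065, 1.46, 0.022, 1.35, -0.088], TCP at [0.258, 0.569, 0.405] pointing down, gripper open.
Joint ranges: [-2.6, 2.6], [-0.5, 2.12], [-1.47, 1.34], [0.16, 2.42], [-1.27, 4.41], [0.06, 2.06], [-2.6, 2.6]. Speed limits (rad/s): [2.22, 2.22, 2.79, 2.79, 3.14, 3.14, 3.14].

### API

Orientations are given as a unit quaternion [x, y, z, w].
In Python, from bench import r, eyes, job gives the robot as it stands. The module is installed in compiled form; this text tells all that it offers.
- The arm moves only by the shell command python3 -m inch 'ROWS' [OPENING] [FORCE]. ROWS is JSON, a list of rows, each a list of 6 numbers: the shift along the tool's x, y, z normalised to -1 to 1, where 1 is 4 cm, then the turn, a rotation vector about the tool's x, y, z normalised to -1 to 1, where 1 is 0.12 rad. In form: [[x, y, z, wx, wy, wz], ...]. A call has exactly 5 rows; each row shifts and turns the commanded pose from where the row before left it, along the tool's axes as they then stand; what a row does not reach is not made up. A row lasts 1/12 s, in which the tool goes at most 41.7 mm and 7.16 degrees, less where a joint would pass 70% of its speed; a pose out of reach is approached as far as the arm can. A call with a number of a shift or a turn outside -1 to 1 is refused whole. A call with a gripper value outside its range is refused whole. OPENING is the gripper command: -1 is shut, 1 is fully open, values between are in proportion, set as the call begins (- or left out, the last holds). The fingers move at their own pace and stop on an object; FORCE is the grip in N (left out, the last holds). Time passes only in rows, so rows that do not move let the fingers close, or fill a call up. It gives the time, the measured TCP pose, the force, the opening and the grip force at its end, in the units of the state.
- r.read_state(): the state, without advancing time (a new reading comes with each control period).
- eyes.camera(name): name is "side" or "top"; returns a dict with "pixels" (400x640x3 uint8, red, green, blue), "fx", "fy", "cx", "cy" (pixels), "extrinsics" (4x4, takes a point from camera to world coordinates). Camera axes: x right, y down, z forward; pixel columns grow to the right and rows downward; lengths in m; the calibration is good to about 2 mm. A picture is of the moment at which its call begins. There is no depth.
- job.close_job(): hands the job in; it is judged then, once.
The state is a dict: "time": time; "joint_positions": joint angles; "joint_vel": joint speeds; "joint_torque": joint torques, N m; "ee_pos": TCP position; "eef_rot": TCP orientation; "ft_force": force on the tool from outside, world axes, zero at the start; "torque": the same for the moment, N m; "width": finger opening in m; "grip_force": force on a finger pad.
Only numpy, scipy, OpenCV 4.12 (cv2) and the standard library are available. Lean on these libraries where they do the work, as an engineer would, in place of code of your own. Each camera call takes 0.05 s, during which the arm holds its last target. There are 200 camera calls.

### The job

Put the steel keyed hub (the large ring with a tab inside its bore) on the upright shaft of the drive housing, turn it under a light press until its tab drops into the shaft's keyway, and seat it fully home, flat on the shaft's collar; then let go. Work gently: keep the load between the hub and the shaft or housing below 40 N, sideways jamming included, and leave the other things on the bench alone.

Things in the scene. Friction and masses are not known exactly. Their poses are not given: they have to be found in the camera images.
- hub: (All sizes in mm.) Keyed hub: plain steel ring standing on the bench, outer diameter 52, height 34, bore diameter 38, about 0.25 kg. Origin: centre of the flat underside, z up along its axis; its own x points to the tab in its bore. Grip it by the outside, anywhere round, from above. It starts with the tab pointing to world +x, away from the robot, within about 50 degrees either way.
- hub_tab (a point): Middle of the tab's underside, 16 from the hub's axis on its own +x side and 10 above the hub's underside. The tab is 8 wide and 12 tall (10 to 22 above the underside) and reaches in to 13 from the axis. A short dark line on the hub's top face marks its side.
- housing: Drive housing fixed to the bench: dark square plate 150 x 150 x 12, red drum of diameter 96 (104 over its ribs) up to 48, then a steel collar of diameter 52 with its flat top 60 above the bench. Origin: centre of the underside, z up along the upright shaft on the collar. Pressing the hub on any part of this housing or its shaft counts as pressing on the housing.
- seat (a point): Centre of the collar's flat top (the hub's seat), on the shaft's axis, 60 above the housing's underside. The hub is home when its underside is here. The shaft is 36 in diameter for 22 above the seat (radial clearance to the hub's bore about 1), ends there in a square-edged flat shoulder, and carries a thinner plain pilot, diameter 22, up to 36 above the seat.
- shoulder (a point): Centre of the shoulder, on the shaft's axis, 22 above the seat. One keyway 9.6 wide, open here, runs down to the seat, as deep as the pilot. It faces the housing's own +x within 0.8 rad either way; the exact angle is not measured: find it by feel or sight. Off the keyway the tab stops on the shoulder, hub 12 above the seat; play in it about 3 degrees. The shaft is locked up to 3 N m.
- collar: Bystander: small plain steel collar without tab, outer diameter 42, bore 26, height 20, loose on the bench. Origin: centre of the underside. It and the hub may have swapped places.
- wrench: Bystander: steel wrench 170 long lying on the bench.
- can: Bystander: blue metal can, diameter 60, height 130. Origin: centre of the underside.
- carton: Bystander: closed cardboard parts box 90 x 140 x 45. Origin: centre of the underside.
Things that resemble listed ones, but are neither listed nor needed, are in the scene too. Leave any green or turquoise look-alike of the housing alone.

How it is judged:
By the outcome, as a careful person would: the job done as asked, in the order asked, and still so for the second after the job is handed in, with the robot touching nothing.
It also fails if it takes over 54 s, if anything falls off the work surface, if the arm or the gripper's body presses on something with over 40 N, if the wrist force passes 120 N, or if a joint passes its speed limit or range.

## Working session

There is one attempt and no reset: what is moved stays moved. The work goes in short steps, Python scripts to look and compute and a shell command to move; the robot and the scene stay as the last step left them, time stands still between calls to the robot, and variables do not carry over. Pictures are saved under pics/ and viewed, at most 10 in all, crops included, and the job is handed in when it is done.

```bash
mkdir -p pics
python3 - <<'E'
from bench import r,eyes
import cv2,numpy as np
for n in("side","top"):
    c=eyes.camera(n); cv2.imwrite(f"pics/{n}0.png",c["pixels"][...,::-1]); print(n,c["fx"],c["fy"],c["cx"],c["cy"]);print(np.round(c["extrinsics"],4).tolist())
s=r.read_state(); print(s)
E
```

```text
side 401.8856133723477 401.8856133723477 323.26984750072387 201.38685894364667
[[0.9529, -0.1661, 0.2539, 0.2473], [-0.3034, -0.5335, 0.7895, -0.9547], [0.0043, -0.8293, -0.5587, 0.6825], [0.0, 0.0, 0.0, 1.0]]
top 418.38559170021716 418.38559170021716 317.1682350608963 200.14359167848284
[[0.0622, -0.9702, 0.2342, 0.2848], [-0.998, -0.0591, 0.0202, -0.1019], [-0.0057, -0.235, -0.972, 1.135], [0.0, 0.0, 0.0, 1.0]]
{'time': 0.1, 'joint_positions': array([-1.1676063 ,  0.33279927, -0.06469719,  1.46082459,  0.02160122,
        1.34987382, -0.0884864 ]), 'joint_vel': array([ 0.00068023, -0.00236998,  0.00149078, -0.00119138, -0.00102382,
       -0.00111497,  0.00129707]), 'joint_torque': array([ 8.44101251e-04, -6.24541569e+01,  2.42025551e-02, -3.90723395e+01,
       -6.13777852e-02,  3.65537137e-02,  8.02761292e-05]), 'ee_pos': array([0.25810235, 0.56910429, 0.40405485]), 'eef_rot': array([ 2.11275864e-01,  9.77426285e-01, -5.96338863e-04, -1.00944397e-04]), 'ft_force': array([-0.33787331,  0.36076458, -0.32205722]), 'torque': array([-0.05413643,  0.01671292,  0.03892204]), 'grip_force': 0.0, 'width': 0.08698847950079752}
```

View pics/top0.png

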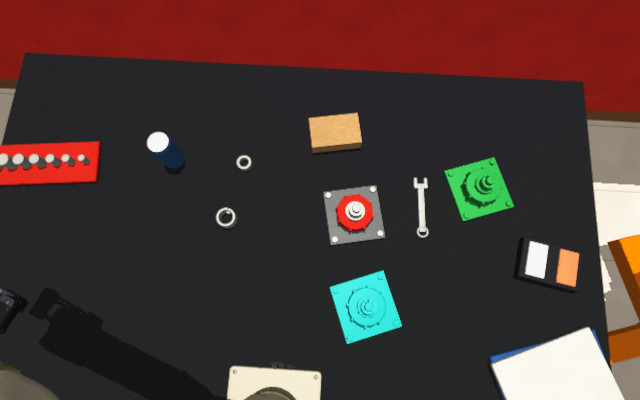

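View pics/side0.png

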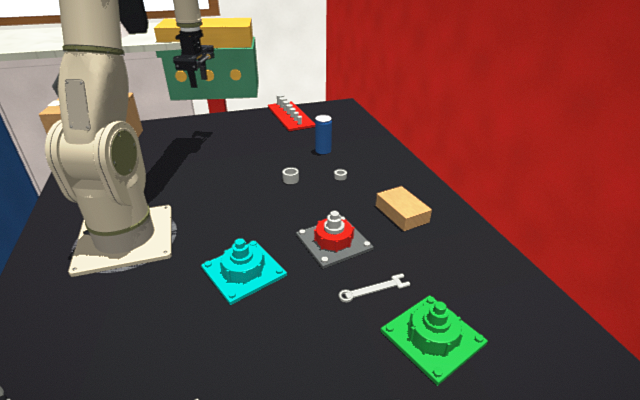

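Top view: two rings. One at (226,217) is larger, with a notch or tab in its bore. The other at (244,162) is smaller and plain. The red-drum housing on a dark plate is at (355,212); the green (479,188) and turquoise (366,307) ones are look-alikes. The hub should be (226,217), so I'll confirm that in a crop and measure.

```bash
cat > h.py <<'E'
from bench import r,eyes
import cv2,numpy as np
from scipy.spatial.transform import Rotation as R
def ray(c,u,v,z):
    E=c["extrinsics"];d=E[:3,:3]@np.array([(u-c["cx"])/c["fx"],(v-c["cy"])/c["fy"],1]);o=E[:3,3]
    return o+d*(z-o[2])/d[2]
def proj(c,p):
    E=c["extrinsics"];q=E[:3,:3].T@(np.array(p)-E[:3,3]);return np.array([c["fx"]*q[0]/q[2]+c["cx"],c["fy"]*q[1]/q[2]+c["cy"]])
def crop(c,u,v,w,h,k):
    return cv2.resize(np.ascontiguousarray(c["pixels"][v-h:v+h,u-w:u+w,::-1]),None,fx=k,fy=k,interpolation=cv2.INTER_CUBIC)
def blobs(m,lo=20):
    n,l,st,ce=cv2.connectedComponentsWithStats(m.astype(np.uint8));return [(st[i].tolist(),ce[i].round(2).tolist()) for i in range(1,n) if st[i,4]>=lo]
def tool():
    s=r.read_state();return s["ee_pos"],R.from_quat(s["eef_rot"]).as_matrix()
E
python3 - <<'E'
from h import *
c=eyes.camera("top");d=eyes.camera("side")
a=crop(c,226,217,20,20,10);b=crop(c,355,212,20,20,10);e=crop(d,290,175,20,15,10)[:200];f=crop(d,335,225,20,15,10)
cv2.imwrite("pics/c1.png",np.vstack([np.hstack([a,b])[:400:1],]) if 0 else cv2.resize(np.vstack([np.hstack([a,b]),np.hstack([crop(d,290,175,20,10,10),crop(d,335,222,20,10,10)])]),(800,600)))
for n,k,(u,v) in(("top",c,(226,217)),("top",c,(244,162)),("top",c,(355,212)),("side",d,(290,175)),("side",d,(335,218))):
    g=k["pixels"][v-20:v+20,u-20:u+20].astype(int);m=(g.min(2)>80)&(g.max(2)-g.min(2)<40)
    for s,ce in blobs(m): print(n,s,"c",ce[0]+u-20,ce[1]+v-20,"bbox",s[0]+u-20,s[1]+v-20)
for n,k in(("top",c),("side",d)):
    g=k["pixels"].astype(int);m=(g[...,0]>110)&(g[...,1]<60)&(g[...,2]<60);print(n,blobs(m,100))
E
```

```text
top [10, 10, 20, 20, 192] c 225.28 216.34 bbox 216 207
top [12, 13, 16, 15, 134] c 243.23000000000002 161.75 bbox 236 155
top [0, 0, 40, 24, 269] c 356.03 197.24 bbox 335 192
top [11, 10, 19, 19, 285] c 354.84 210.78 bbox 346 202
top [0, 17, 13, 23, 87] c 337.8 224.86 bbox 335 209
top [29, 25, 11, 15, 90] c 370.7 226.22 bbox 364 217
side [12, 12, 17, 17, 253] c 290.28 174.92000000000002 bbox 282 167
side [9, 12, 22, 24, 355] c 334.11 222.48 bbox 324 210
top [([0, 0, 640, 113, 45561], [350.43, 36.62]), ([0, 141, 100, 44, 3019], [52.16, 163.4]), ([336, 194, 37, 37, 649], [353.82, 213.19])]
side [([326, 0, 314, 361, 68562], [516.33, 123.97]), ([208, 99, 17, 14, 209], [216.14, 105.27]), ([269, 102, 46, 29, 534], [291.43, 117.96]), ([314, 219, 41, 33, 732], [333.36, 236.94])]
```

View pics/c1.png

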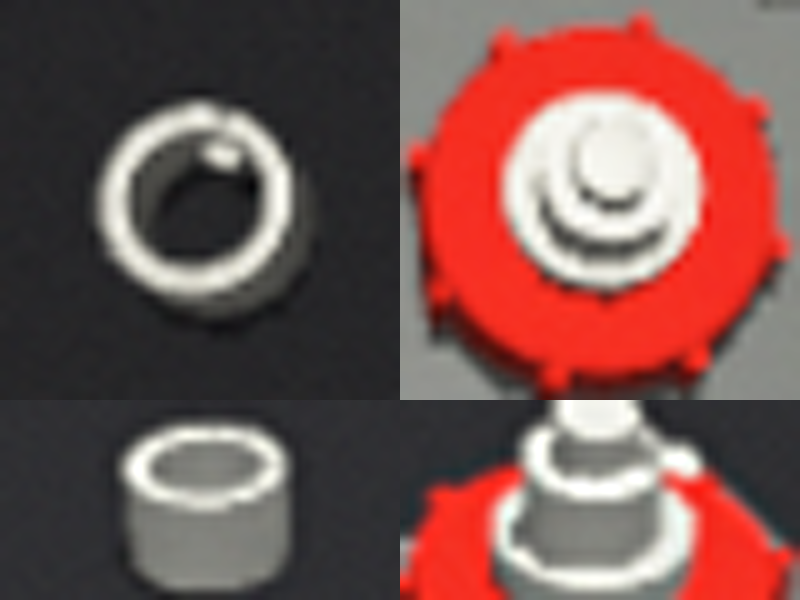

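The crop confirms it: the ring at top (225,216) has the tab in its bore plus a mark, so it is the hub. The housing collar is centred at top (354.7,210.7). The keyway isn't obvious yet. Next I'll work out the numbers.

Run:
```python
from h import *
c=eyes.camera("top");d=eyes.camera("side")
h=ray(c,225.2,216.4,.034);print("hub top",h,"side",ray(d,290,171,.034))
for nm,p,z in(("mark",(228,208),.034),("tab",(227.7,212),.022)):
    q=ray(c,*p,z)-h;print(nm,q,np.degrees(np.arctan2(q[1],q[0])))
print("housing top",ray(c,354.8,210.7,.06),"side",ray(d,333.7,224.5,.06),"pilot",ray(c,355.3,208.2,.096))
# plate
g=c["pixels"].astype(int);s=g[180:250,315:395];m=((s.max(2)-s.min(2)<25)&(s.min(2)>60)).astype(np.uint8)
cs,_=cv2.findContours(m,cv2.RETR_EXTERNAL,cv2.CHAIN_APPROX_NONE);k=max(cs,key=cv2.contourArea);bx=cv2.boxPoints(cv2.minAreaRect(k))+[315,180]
P=np.array([ray(c,*p,.012) for p in bx]);print("plate",P.round(4).tolist(),P.mean(0));e=P[1]-P[0];print(np.degrees(np.arctan2(e[1],e[0])))
# shaft views contrast
def st(k,u,v):
    x=crop(k,u,v,16,16,12)
    x=x.astype(float);return np.clip((x-100)*255/155,0,255).astype(np.uint8) if 0 else (255*(x/255)**3).astype(np.uint8)
cv2.imwrite("pics/k1.png",np.hstack([st(c,355,208),st(d,334,218)]))
for k in(c,d):
  print(k is c, k["pixels"][(208 if k is c else 218)-10:(208 if k is c else 218)+11,(355 if k is c else 334)-11:(355 if k is c else 334)+12].min(2))
x,M=tool();print(x,M.round(3).tolist())
```

```text
hub top [0.49026484 0.16472109 0.034     ] side [0.49240273 0.16224452 0.034     ]
mark [ 0.02344782 -0.00492172  0.        ] -11.854353679096702
tab [ 0.01479861 -0.00250512 -0.012     ] -9.60797548290164
housing top [ 0.52139616 -0.17997961  0.06      ] side [ 0.52359889 -0.18371383  0.06      ] pilot [ 0.52004474 -0.17836512  0.096     ]
plate [[0.5816, -0.0909, 0.012], [0.6137, -0.2433, 0.012], [0.4637, -0.2683, 0.012], [0.4331, -0.1205, 0.012]] [ 0.52299808 -0.18074652  0.012     ]
-78.11832281889808
True [[ 29  32  32  34  33  32  32  29  32  33  32  32  32  31  30  35  34  27
   30  33  49  89 120]
 [ 32  34  32  32  33  32  31  32  32  32  32  33  30  29  33  34  31  31
   34  33  33  39  66]
 [ 33  31  34  31  32  30  34  31  31  40  51  49  45  39  34  32  33  33
   33  31  28  34  33]
 [ 32  30  31  31  34  32  57 100 136 159 160 162 158 147 105  52  33  32
   35  34  30  32  32]
 [ 32  32  32  33  36 105 169 192 224 234 236 239 235 226 193 161 136  43
   36  30  33  31  32]
 [ 33  33  30  55 122 204 237 235 239 233 229 241 235 227 228 233 223 147
   70  33  30  32  33]
 [
[... 2898 characters left out ...]
228 154  65  24]
 [ 56 152 239 210 115 102 113 117 120 121 122 120 122 120 122 117 117 137
  199 237 226 131  42]
 [ 56 152 226 126  94 104 115 119 123 124 127 126 128 126 125 118 119 138
  197 236 227 133  41]
 [ 62 156 223 117  97 105 117 120 123 125 129 127 128 125 122 118 118 143
  203 236 225 128  38]
 [ 50 142 219 151 133 111 114 118 122 122 126 126 126 126 120 119 134 180
  233 237 219 106  34]
 [ 41 107 193 237 223 144 109 113 120 120 124 122 121 120 119 140 178 218
  234 231 188  80  30]
 [ 38  72 111 170 221 214 146 141 141 146 149 149 147 146 158 203 236 236
  227 184 119  62  31]]
[0.25812068 0.5691882  0.40449611] [[-0.911, 0.413, -0.0], [0.413, 0.911, -0.0], [-0.0, -0.0, -1.0]]
```

View pics/k1.png

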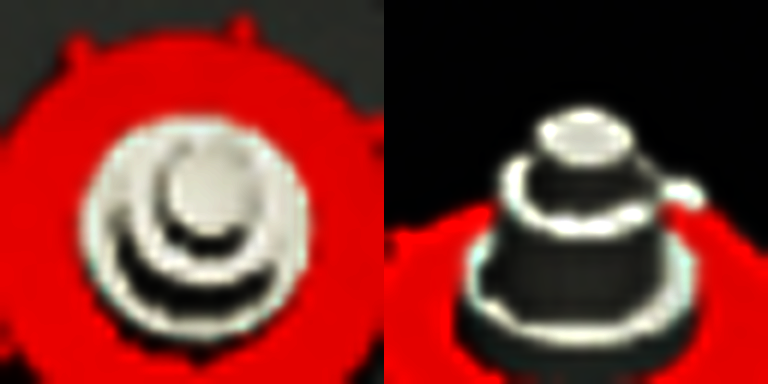

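The side view shows the shoulder ring bright on the left but missing at the right and far right, around (655,180) in the crop. That looks like the keyway gap, so I'll sample brightness along the shoulder ring by world angle.

Run:
```python
from h import *
c=eyes.camera("top");d=eyes.camera("side")
def samp(k,p):
    g=k["pixels"].min(2).astype(np.float32);return int(cv2.getRectSubPix(g,(1,1),tuple(map(float,p)))[0,0])
# centre per view so that calibration errors cancel
for n,k,p in(("top",c,(354.8,210.7)),("side",d,(333.7,224.5))):
    print(n,"collar centre, circle extents")
    h=ray(k,*p,.06)
    e=np.array([proj(k,h+[.026*np.cos(a),.026*np.sin(a),0]) for a in np.linspace(0,6.28,90)]);print(e.min(0),e.max(0),"pilot top",proj(k,h+[0,0,.036]),"shoulder",proj(k,h+[0,0,.022]))
    for a in range(-180,180,10):
        t=np.radians(a);print(a,[samp(k,proj(k,h+[q*np.cos(t),q*np.sin(t),.022])) for q in(.013,.0145,.016,.0175,.019)],end=" ")
        if a%30==0:print()
    print()
```

```text
top collar centre, circle extents
[344.89455812 201.07167153] [364.70848748 220.43278041] pilot top [355.95667205 207.71967661] shoulder [355.49792671 208.90169658]
-180 [230, 229, 213, 146, 92] 
-170 [230, 230, 214, 149, 90] -160 [219, 233, 211, 164, 100] -150 [221, 234, 208, 158, 117] 
-140 [226, 235, 220, 181, 125] -130 [230, 237, 230, 206, 177] -120 [236, 242, 233, 227, 229] 
-110 [239, 237, 233, 228, 227] -100 [231, 236, 235, 233, 231] -90 [230, 239, 237, 234, 232] 
-80 [228, 239, 237, 235, 233] -70 [226, 235, 236, 235, 227] -60 [226, 232, 236, 235, 229] 
-50 [229, 234, 238, 242, 224] -40 [220, 224, 233, 238, 220] -30 [220, 221, 225, 230, 221] 
-20 [223, 221, 224, 221, 198] -10 [224, 226, 228, 226, 216] 0 [226, 232, 236, 235, 215] 
10 [227, 232, 237, 236, 219] 20 [213, 218, 229, 233, 235] 30 [220, 224, 232, 237, 231] 
40 [222, 231, 239, 238, 235] 50 [216, 230, 236, 237, 236] 60 [222, 233, 237, 236, 235] 
70 [230, 236, 237, 232, 230] 80 [231, 239, 233, 227, 227] 90 [234, 236, 220, 214, 217] 
100 [234, 235, 209, 193, 190] 110 [233, 234, 205, 164, 174] 120 [238, 227, 204, 151, 109]
[... 704 characters left out ...]
 218, 184, 154] 
-50 [246, 236, 212, 179, 145] -40 [223, 221, 203, 166, 128] -30 [184, 186, 184, 179, 172] 
-20 [157, 167, 182, 210, 228] -10 [135, 149, 169, 205, 230] 0 [134, 149, 164, 172, 168] 
10 [132, 152, 164, 164, 141] 20 [132, 147, 169, 176, 148] 30 [158, 160, 158, 165, 151] 
40 [194, 201, 208, 210, 207] 50 [219, 224, 232, 236, 238] 60 [231, 233, 235, 234, 234] 
70 [230, 234, 235, 234, 232] 80 [226, 232, 236, 235, 235] 90 [198, 213, 228, 228, 231] 
100 [152, 163, 177, 178, 166] 110 [135, 159, 164, 160, 141] 120 [142, 190, 227, 203, 163] 
130 [177, 232, 229, 213, 158] 140 [220, 238, 246, 195, 139] 150 [231, 243, 218, 166, 112] 
160 [233, 243, 204, 152, 98] 170 [233, 240, 205, 152, 99]
```

The shoulder gap in the side view starts at about -30° and the top view shows dips at about -20° and +20°, so the keyway is near -5° in world (±10). The tab is at about -10.5°, so almost no turn is needed. Relative shift from hub to seat is (+0.031,-0.345). Moving above the hub.

```bash
python3 -m inch '[[-0.6,-0.43,0.2,0,0,0],[-0.64,-0.46,0.25,0,0,0],[-0.64,-0.46,0.25,0,0,0],[-0.64,-0.46,0.25,0,0,0],[-0.64,-0.46,0.25,0,0,0]]' 1 20; python3 -m inch '[[-0.64,-0.46,0.25,0,0,0],[-0.64,-0.46,0.25,0,0,0],[-0.64,-0.46,0.25,0,0,0],[-0.64,-0.46,0.25,0,0,0],[-0.64,-0.46,0.25,0,0,0]]'; python3 -m inch '[[-0.64,-0.46,0.25,0,0,0],[-0.64,-0.46,0.25,0,0,0],[-0.64,-0.46,0.25,0,0,0],[-0.6,-0.43,0.25,0,0,0],[0,0,0,0,0,0]]'
cat > g.py <<'E'
import sys
from h import *
x,M=tool();t=np.array(list(map(float,sys.argv[1:4])));s=r.read_state()
print("pos",x.round(4),"tool delta/4cm",(M.T@(t-x)/.04).round(3),"tilt vec",(R.from_matrix(M.T@np.c_[M[:,0]*[1,1,0],M[:,1]*[1,1,0],[0,0,-1]]).as_rotvec()/.12).round(3),"yaw y",np.degrees(np.arctan2(M[1,1],M[0,1])).round(2),"F",s["ft_force"].round(1),"w",s["width"].round(4),s["grip_force"],s["time"])
E
python3 g.py .4911 .1638 .25
```

```text
time: 0.82
ee_pos: [0.3363, 0.4329, 0.3564]
eef_rot: [0.211, 0.977, 0.0, 0.0]
ft_force: [-0.0, 0.3, 0.4]
width: 0.087
grip_force: 0.0
time: 1.23
ee_pos: [0.4148, 0.2962, 0.3066]
eef_rot: [0.211, 0.977, 0.0, 0.0]
ft_force: [-0.4, 0.7, 1.0]
width: 0.0871
grip_force: 0.0
time: 1.65
ee_pos: [0.4782, 0.1842, 0.2652]
eef_rot: [0.215, 0.977, -0.002, -0.0]
ft_force: [-0.6, -0.7, -0.4]
width: 0.0872
grip_force: 0.0Traceback (most recent call last):
  File "g.py", line 4, in <module>
    print("pos",x.round(4),"tool delta/4cm",(M.T@(t-x)/.04).round(3),"tilt vec",(R.from_matrix(M.T@np.c_[M[:,0]*[1,1,0],M[:,1]*[1,1,0],[0,0,-1]]).as_rotvec()/.12).round(3),"yaw y",np.degrees(np.arctan2(M[1,1],M[0,1])).round(2),"F",s["ft_force"].round(1),"w",s["width"].round(4),s["grip_force"],s["time"])
                                                                                                                                                                                                                                                                  ^^^^^^^^^^^^^^^^
AttributeError: 'float' object has no attribute 'round'
```

```bash
sed -i 's/s\["width"\].round(4)/round(s["width"],4)/' g.py; python3 -m inch '[[0,0,0,0,0,0],[0,0,0,0,0,0],[0,0,0,0,0,0],[0,0,0,0,0,0],[0,0,0,0,0,0]]' >/dev/null; python3 g.py .4911 .1638 .25
```

```text
pos [0.4759 0.191  0.2671] tool delta/4cm [-0.626 -0.464  0.426] tilt vec [ 0.006  0.001 -0.   ] yaw y 65.7 F [-0.3 -0.3  0.6] w 0.0868 0.0 2.0667
```

```bash
python3 -m inch '[[-0.32,-0.23,0.2,0,0,0],[-0.31,-0.23,0.22,0,0,0],[0,0,0,0,0,0],[0,0,0,0,0,0],[0,0,0,0,0,0]]' >/dev/null; python3 g.py .4911 .1638 .192
python3 - <<'E'
from h import *
c=eyes.camera("top");d=eyes.camera("side")
cv2.imwrite("pics/g1.png",np.hstack([crop(c,226,217,40,40,5),crop(d,290,165,40,40,5)]))
E
```

```text
pos [0.4913 0.1638 0.2502] tool delta/4cm [ 0.006 -0.003  1.456] tilt vec [ 0.005 -0.001 -0.   ] yaw y 65.65 F [-0.5  0.5  0.8] w 0.0871 0.0 2.4833
```

View pics/g1.png

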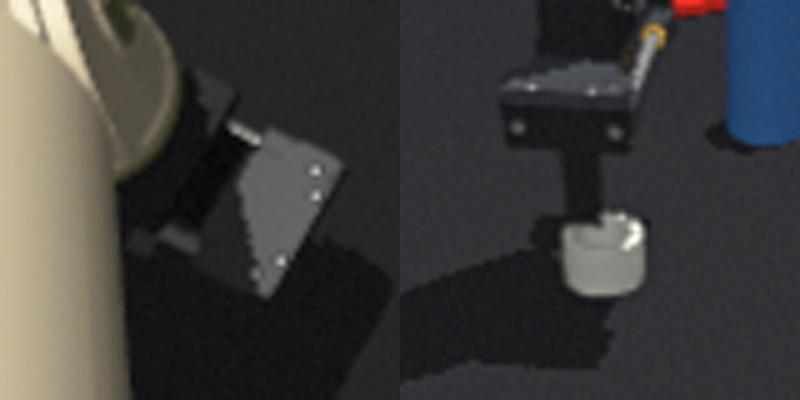

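The side view shows the gripper just above the hub. The finger is near crop x≈583 and the hub near x≈605, so I'll check the projected offset.

Run:
```python
from h import *
d=eyes.camera("side")
x,M=tool()
for y in(-.0435,0,.0435):
  for z in(.18,.14): 
    p=proj(d,x+M@[0,y,z]);print(y,z,p.round(1),((p-[250,125])*5).round())
p=proj(d,(.4911,.1638,.034));print(((p-[250,125])*5).round())
g=d["pixels"][125:205,250:330].astype(int)
for rr in(28,34,38,40,42,44,46,50):print(rr,g[rr,28:52].max(1))
```

```text
-0.0435 0.18 [286.5 167.5] [183. 212.]
-0.0435 0.14 [285.9 156. ] [179. 155.]
0 0.18 [289.1 160.9] [196. 180.]
0 0.14 [288.6 149.6] [193. 123.]
0.0435 0.18 [291.6 154.7] [208. 148.]
0.0435 0.14 [291.1 143.6] [205.  93.]
[197. 229.]
28 [28 25 31 29 25 28 30 29 29 30 25 29 29 29 32 30 27 47 73 56 52 52 53 53]
34 [53 53 55 53 43 26 24 27 28 25 26 29 43 55 53 53 55 54 52 53 56 56 53 54]
38 [57 53 53 54 53 33 25 27 26 29 28 29 42 55 53 54 55 54 55 53 54 55 52 54]
40 [53 56 54 56 50 31 28 25 23 25 25 24 38 54 54 51 52 50 55 53 55 53 54 54]
42 [52 55 53 54 50 35 27 25 24 26 22 29 64 94 76 81 97 59 48 49 52 53 54 52]
44 [ 26  27  29  25  30  45  45  46  45  49  44  43  90 144 139 139 143 141
 175 162  62  31  52  54]
46 [ 30  29  29  31  75 131 123 113 127 135 140 143 142 143 140 136 126 132
 190 236 148  57  49  55]
50 [ 30  31  36  52  75 122 130 136 138 144 142 144 144 145 142 135 133 142
 133 131 115  54  50  53]
```

The finger is where predicted and the hub is within about 1.5 mm. Descend and grip.

```bash
python3 -m inch '[[0,0,0.4,0,0,0],[0,0,0.4,0,0,0],[0,0,0.36,0,0,0],[0,0,0.25,0,0,0],[0,0,0.05,0,0,0]]'; python3 -m inch '[[0,0,0,0,0,0],[0,0,0,0,0,0],[0,0,0,0,0,0],[0,0,0,0,0,0],[0,0,0,0,0,0]]' -1 25;python3 -m inch '[[0,0,0,0,0,0],[0,0,0,0,0,0],[0,0,0,0,0,0],[0,0,0,0,0,0],[0,0,0,0,0,0]]'; python3 g.py .4911 .1638 .192
```

```text
time: 3.05
ee_pos: [0.4909, 0.1632, 0.1901]
eef_rot: [0.211, 0.978, -0.001, -0.001]
ft_force: [-0.3, 0.1, 0.1]
width: 0.0871
grip_force: 0.0
time: 3.47
ee_pos: [0.4918, 0.163, 0.1921]
eef_rot: [0.211, 0.977, 0.0, 0.0]
ft_force: [-0.5, 0.5, -0.2]
width: 0.0617
grip_force: 0.0
time: 3.88
ee_pos: [0.4918, 0.1632, 0.1919]
eef_rot: [0.211, 0.977, 0.0, 0.0]
ft_force: [-0.4, 0.4, 5.8]
width: 0.051
grip_force: 25.0
pos [0.4918 0.1632 0.1919] tool delta/4cm [ 0.022  0.007 -0.002] tilt vec [0.007 0.003 0.   ] yaw y 65.61 F [-0.4  0.4  5.8] w 0.051 24.99861920681724 3.8833
```

```bash
python3 -m inch '[[0,0,-0.3,0,0,0],[0,0,-0.7,0,0,0],[0,0,-0.8,0,0,0],[0,0,-0.8,0,0,0],[0,0,-0.4,0,0,0]]';python3 -m inch '[[0,0,0,0,0,0],[0,0,0,0,0,0],[0,0,0,0,0,0],[0,0,0,0,0,0],[0,0,0,0,0,0]]'; python3 g.py .5230 -.1820 .312;  python3 - <<'E'
from h import *
c=eyes.camera("top");d=eyes.camera("side")
u,v=proj(d,(.4911,.1638,.137)).astype(int)
print(u,v);cv2.imwrite("pics/g2.png",crop(d,u,v,40,30,8))
E
```

```text
time: 4.3
ee_pos: [0.4919, 0.1627, 0.3146]
eef_rot: [0.211, 0.977, 0.001, 0.001]
ft_force: [0.7, 0.3, -2.4]
width: 0.0507
grip_force: 25.0
time: 4.72
ee_pos: [0.4912, 0.1627, 0.3101]
eef_rot: [0.211, 0.977, -0.001, -0.001]
ft_force: [-0.3, -0.2, -2.5]
width: 0.0507
grip_force: 25.0
pos [0.4912 0.1627 0.3101] tool delta/4cm [-4.284 -7.521 -0.039] tilt vec [-0.017 -0.013 -0.   ] yaw y 65.6 F [-0.3 -0.2 -2.5] w 0.0507 24.99936815169349 4.7167
288 141
```

View pics/g2.png

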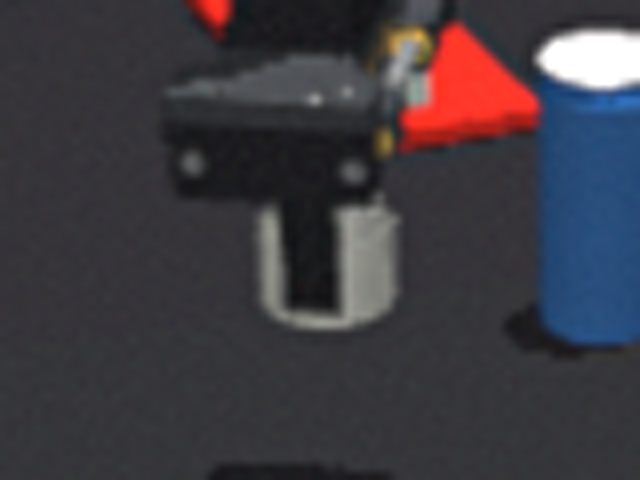

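The hub is held upright, about 2 mm off pad centre, and the wrist reads 2.5 N. Carrying it above the shaft.

```bash
python3 -m inch '[[-0.2,-0.35,0,0,0,0],[-0.4,-0.7,0,0,0,0],[-0.4,-0.7,0,0,0,0],[-0.4,-0.7,0,0,0,0],[-0.4,-0.7,0,0,0,0]]' >/dev/null; python3 -m inch '[[-0.4,-0.7,0,0,0,0],[-0.4,-0.7,0,0,0,0],[-0.4,-0.7,0,0,0,0],[-0.4,-0.7,0,0,0,0],[-0.4,-0.7,0,0,0,0]]'>/dev/null; python3 -m inch '[[-0.3,-0.55,0,0,0,0],[-0.15,-0.3,0,0,0,0],[0,0,0,0,0,0],[0,0,0,0,0,0],[0,0,0,0,0,0]]'; python3 g.py .5226 -.1820 .312
```

```text
time: 6.07
ee_pos: [0.5226, -0.1795, 0.3111]
eef_rot: [0.211, 0.978, 0.0, -0.0]
ft_force: [0.2, 0.2, -2.0]
width: 0.0508
grip_force: 25.0
pos [ 0.5226 -0.1795  0.3111] tool delta/4cm [-0.026 -0.056 -0.022] tilt vec [ 0.003 -0.007  0.   ] yaw y 65.65 F [ 0.2  0.2 -2. ] w 0.0508 24.999625613636454 6.0667
```

```bash
python3 -m inch '[[-0.03,-0.06,0,0,0,0],[0,0,0,0,0,0],[0,0,0,0,0,0],[0,0,0,0,0,0],[0,0,0,0,0,0]]' >/dev/null; python3 g.py .5226 -.1820 .312;  python3 - <<'E'
from h import *
c=eyes.camera("top");d=eyes.camera("side")
for n,k in(("t",c),("s",d)):
  x,M=tool();h=x-[0,0,.192]
  print(n,"hub bottom ctr pred",proj(k,h).round(1),"top",proj(k,h+[0,0,.034]).round(1),"tab side view")
print("collar px",proj(d,(.5236,-.1837,.06)),"at hub bottom height",proj(d,(.5236,-.1837,h[2])),"top",proj(c,(.5214,-.18,h[2])))
cv2.imwrite("pics/g3.png",np.hstack([crop(d,334,205,32,40,6),crop(c,355,208,32,40,6)]))
E
```

```text
pos [ 0.5226 -0.1829  0.3115] tool delta/4cm [ 0.01   0.02  -0.012] tilt vec [ 0.002  0.    -0.   ] yaw y 65.63 F [-0.1 -0.5 -2.3] w 0.0508 24.999436797079397 6.4833
t hub bottom ctr pred [358.  205.3] top [359.3 202.1] tab side view
s hub bottom ctr pred [333.7 205.2] top [333.9 193.7] tab side view
collar px [333.6986589  224.49678772] at hub bottom height [334.15205373 205.28921661] top [356.76388459 205.66004747]
```

View pics/g3.png

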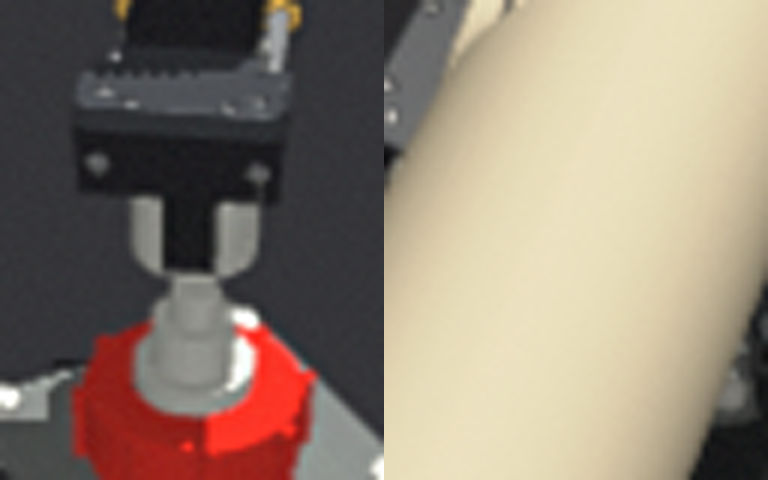

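The side view shows the hub (crop x 130–262) directly over the shaft and collar (134–255), while the arm blocks the top view. I'll take subpixel edges to get the lateral error.

Run:
```python
from h import *
d=eyes.camera("side");G=d["pixels"].astype(int)
for v in (200,202,204,206,208,209,210,211,212,213,214,216,218,224,227,230,232): print(v,G[v,318:350].max(1) if v<211 else G[v,318:350,1])
print("col334 rows 204-216",G[204:218,334].max(1),"331",G[204:218,330].max(1),"327",G[200:214,327].max(1),"341",G[200:214,340].max(1))
```

```text
200 [ 57  58  56  57  56  67 108 126 134 142 133  40  23  27  28  29  28  28
  25  52 110 155 147 142 140 139 133  74  56  55  59  57]
202 [ 56  58  57  56  54  68 108 131 135 142 128  41  27  27  28  28  29  28
  25  51 109 148 142 137 132 133 127  70  53  56  58  58]
204 [ 56  55  55  56  57  69 107 128 135 143 131  39  20  30  28  30  28  29
  24  50 105 145 141 137 132 132 126  69  54  55  57  56]
206 [ 59  58  57  57  54  62  98 129 136 140 129  40  21  28  30  30  29  27
  26  49 104 144 139 133 133 136 118  59  52  55  56  57]
208 [ 58  58  57  56  56  55  64 102 132 143 130  43  20  28  26  30  28  27
  28  63 124 143 139 137 135 121  71  54  55  56  56  55]
209 [ 55  57  56  58  57  56  56  66 105 139 130  51  37  30  32  35  31  26
  25  64 126 147 143 134 120  83  56  54  57  55  57  56]
210 [ 57  59  57  56  57  55  55  56  63  89 107  88  88  77  80  84  81  71
  68  81 121 141 131  89  61  57  55  55  57  58  57  58]
211 [ 53  54  52  52  54  53  53  52  50  53  60  82 118 134 149 156 155 152
 152 139  98  81  59  52  48  52  51  52  53  52  53  52]
212 [ 51  54  55  52
[... 758 characters left out ...]
55 252 160  59  47  53  52  63]
227 [ 31  29  34  30  31  46  91 134 132 133 132 134 139 141 147 149 148 150
 148 144 138 129 183 255 253 219  99  46  51  54  50  55]
230 [ 32  30  30  31  29  27  47  93 129 135 139 141 141 139 136 134 132 136
 140 152 166 146 152 142 129  96  53  50  52  52  53  53]
232 [ 33  32  33  30  31  31  27  29  56  98 133 140 145 147 147 149 150 151
 150 147 143 138 132 103  68  50  51  51  53  49  53  51]
col334 rows 204-216 [ 28  28  29  26  28  31  81 155 134 131 135 145 148 147] 331 [ 20  23  21  23  20  37  88 119  86  96 109 121 121 122] 327 [142 143 142 142 143 141 140 140 143 139  89  57  54  53] 341 [147 147 142 143 141 141 139 142 139 143 131  61  50  51]
```

The hub is over the shaft to within about 1 mm in both directions. Lower it over the pilot, then approach the shoulder slowly.

```bash
python3 -m inch '[[0,0.01,0.2,0,0,0],[0,0,0.25,0,0,0],[0,0,0.22,0,0,0],[0,0,0.13,0,0,0],[0,0,0,0,0,0]]'; python3 -m inch '[[0,0,0,0,0,0],[0,0,0,0,0,0],[0,0,0,0,0,0],[0,0,0,0,0,0],[0,0,0,0,0,0]]' >/dev/null;python3 g.py .5226 -.1824 .274
```

```text
time: 7.05
ee_pos: [0.5224, -0.1826, 0.2777]
eef_rot: [0.211, 0.977, -0.0, -0.001]
ft_force: [0.1, 0.1, -3.0]
width: 0.0505
grip_force: 25.0
pos [ 0.5228 -0.1828  0.2798] tool delta/4cm [0.009 0.008 0.145] tilt vec [ 0.002  0.003 -0.   ] yaw y 65.6 F [-0.2 -0.  -2.5] w 0.0509 24.999492035567528 7.4667
```

```bash
python3 -m inch '[[0,0.005,0.025,0,0,0],[0,0.005,0.025,0,0,0],[0,0,0.025,0,0,0],[0,0,0.02,0,0,0],[0,0,0,0,0,0]]'; python3 -m inch '[[0,0,0.02,0,0,0],[0,0,0.02,0,0,0],[0,0,0.02,0,0,0],[0,0,0,0,0,0],[0,0,0,0,0,0]]';python3 g.py .5226 -.1820 .264
```

```text
time: 7.88
ee_pos: [0.5229, -0.1824, 0.2755]
eef_rot: [0.211, 0.977, 0.0, -0.0]
ft_force: [0.9, 0.1, -1.8]
width: 0.0505
grip_force: 25.0
time: 8.3
ee_pos: [0.523, -0.1825, 0.2739]
eef_rot: [0.211, 0.977, 0.0, 0.0]
ft_force: [-3.0, 0.8, 4.0]
width: 0.0506
grip_force: 25.0
pos [ 0.523  -0.1825  0.2739] tool delta/4cm [0.014 0.008 0.246] tilt vec [0.004 0.002 0.   ] yaw y 65.6 F [-3.   0.8  4. ] w 0.0506 24.99796744727064 8.3
```

```bash
python3 - <<'E'
from bench import r
s=r.read_state();print(s["ft_force"],s["torque"])
E
python3 -m inch '[[0,0,-0.03,0,0,0],[0,0,-0.03,0,0,0],[0,0,0,0,0,0],[0,0,0,0,0,0],[0,0,0,0,0,0]]'
python3 - <<'E'
from bench import r
s=r.read_state();print(s["ft_force"],s["torque"])
E
```

```text
[-3.03812479  0.76921785  3.97128387] [0.27042785 0.58461678 0.02128153]
time: 8.72
ee_pos: [0.5229, -0.1824, 0.2755]
eef_rot: [0.211, 0.977, 0.0, -0.0]
ft_force: [0.1, -0.1, -2.0]
width: 0.051
grip_force: 25.0
[ 0.05352632 -0.08732716 -1.99792248] [0.03086336 0.00712528 0.02666174]
```

```bash
python3 -m inch '[[0.028,0,0,0,0,0],[0,0,0.02,0,0,0],[0,0,0.02,0,0,0],[0,0,0.02,0,0,0],[0,0,0,0,0,0]]'
python3 - <<'E'
from bench import r
s=r.read_state();print(s["ft_force"],s["torque"],s["ee_pos"])
E
```

```text
time: 9.13
ee_pos: [0.5221, -0.1821, 0.2739]
eef_rot: [0.211, 0.977, 0.0, 0.0]
ft_force: [0.1, 0.3, 2.7]
width: 0.0507
grip_force: 25.0
[0.13052847 0.28945611 2.69684213] [ 0.12251427  0.06999705 -0.02727397] [ 0.52210873 -0.18206486  0.2738549 ]
```

```bash
python3 -m inch '[[0.008,-0.003,0,0,0,0],[0.008,-0.003,0,0,0,0],[0.008,-0.003,0,0,0,0],[0,0,0,0,0,0],[0,0,0,0,0,0]]'
python3 - <<'E'
from bench import r
s=r.read_state();print(s["ft_force"],s["torque"],s["ee_pos"])
E
python3 -m inch '[[0,0,0.01,0,0,0],[0,0,0.01,0,0,0],[0,0,0.01,0,0,0],[0,0,0,0,0,0],[0,0,0,0,0,0]]'
python3 - <<'E'
from bench import r
s=r.read_state();print(s["ft_force"],s["torque"],s["ee_pos"])
E
```

```text
time: 9.55
ee_pos: [0.5216, -0.1819, 0.2738]
eef_rot: [0.211, 0.977, 0.0, 0.001]
ft_force: [5.2, -1.7, 0.3]
width: 0.0509
grip_force: 25.0
[ 5.22817639 -1.6842695   0.34231005] [-0.04562227 -1.32800559 -0.03181695] [ 0.52157524 -0.18189801  0.27381843]
time: 9.97
ee_pos: [0.5216, -0.182, 0.2736]
eef_rot: [0.211, 0.977, 0.0, 0.001]
ft_force: [0.7, 0.0, 11.7]
width: 0.0509
grip_force: 25.0
[ 0.71269285  0.03955691 11.6704054 ] [ 0.38031569 -0.34936051  0.04370428] [ 0.5215631  -0.18204329  0.27356514]
```

```bash
python3 -m inch '[[0,0,-0.04,0,0,0],[0.003,0.026,0,0,0,0],[0,0,0,0,0,0],[0,0,0.015,0,0,0],[0,0,0,0,0,0]]'
python3 -m inch '[[0,0,0.015,0,0,0],[0,0,0.015,0,0,0],[0,0,0.01,0,0,0],[0,0,0,0,0,0],[0,0,0,0,0,0]]'
cat > w.py <<'E'
from bench import r
import numpy as np
s=r.read_state();f=s["ft_force"]+[0,0,2.4];t=s["torque"]-[.03,.01,0]
print("F",f.round(1),"t",t.round(3),"contact r(mm)",(np.array([(-.19*f[0]-t[1]),(t[0]-.19*f[1])])/f[2]*1e3).round(0),s["ee_pos"].round(4))
E
python3 w.py
```

```text
time: 10.38
ee_pos: [0.5217, -0.1813, 0.2737]
eef_rot: [0.211, 0.977, -0.0, 0.001]
ft_force: [4.5, -1.7, 4.1]
width: 0.0508
grip_force: 25.0
time: 10.8
ee_pos: [0.5217, -0.1815, 0.2731]
eef_rot: [0.212, 0.977, 0.0, 0.001]
ft_force: [-0.6, -0.6, 15.3]
width: 0.0507
grip_force: 25.0
F [-0.6 -0.6 17.7] t [ 0.033 -0.125  0.057] contact r(mm) [14.  9.] [ 0.5217 -0.1815  0.2731]
```

```bash
python3 -m inch '[[0,0,-0.04,0,0,0],[0,0,-0.02,0,0,0],[-0.009,0.018,0,0,0,0],[0,0,0,0,0,0],[0,0,0,0,0,0]]'; python3 w.py
python3 -m inch '[[0,0,0.015,0,0,0],[0,0,0.015,0,0,0],[0,0,0.01,0,0,0],[0,0,0,0,0,0],[0,0,0,0,0,0]]'; python3 w.py
```

```text
time: 11.22
ee_pos: [0.522, -0.1808, 0.2738]
eef_rot: [0.211, 0.977, -0.0, 0.001]
ft_force: [5.6, -2.6, -1.2]
width: 0.0509
grip_force: 25.0
F [ 5.6 -2.6  1.2] t [-0.65  -1.357 -0.016] contact r(mm) [ 253. -137.] [ 0.522  -0.1808  0.2738]
time: 11.63
ee_pos: [0.522, -0.1809, 0.2732]
eef_rot: [0.211, 0.977, -0.0, 0.001]
ft_force: [1.5, -1.5, 8.5]
width: 0.0508
grip_force: 25.0
F [ 1.5 -1.5 10.9] t [-0.293 -0.487 -0.007] contact r(mm) [18. -2.] [ 0.522  -0.1809  0.2732]
```

```bash
python3 -m inch '[[0,0,-0.03,0,0,0],[-0.015,-0.006,0,0,0,0],[0,0,0,0,0,0],[0,0,0,0,0,0],[0,0,0,0,0,0]]'; python3 w.py
python3 -m inch '[[0,0,0.015,0,0,0],[0,0,0.015,0,0,0],[0,0,0,0,0,0],[0,0,0,0,0,0],[0,0,0,0,0,0]]'; python3 w.py
```

```text
time: 12.05
ee_pos: [0.5223, -0.1809, 0.2735]
eef_rot: [0.211, 0.977, 0.0, -0.0]
ft_force: [3.0, -1.8, 3.0]
width: 0.0511
grip_force: 25.0
F [ 3.  -1.8  5.4] t [-0.133 -0.763  0.063] contact r(mm) [35. 39.] [ 0.5223 -0.1809  0.2735]
time: 12.47
ee_pos: [0.5224, -0.1807, 0.2727]
eef_rot: [0.211, 0.977, 0.0, 0.0]
ft_force: [1.8, 1.0, 6.8]
width: 0.0506
grip_force: 25.0
F [1.8 1.  9.2] t [ 0.176 -0.569 -0.006] contact r(mm) [26. -1.] [ 0.5224 -0.1807  0.2727]
```

```bash
python3 -m inch '[[-0.006,-0.001,0,0,0,0],[-0.006,-0.001,0,0,0,0],[0,0,0,0,0,0],[0,0,0,0,0,0],[0,0,0,0,0,0]]'; python3 w.py
python3 -m inch '[[-0.006,-0.001,0.01,0,0,0],[-0.006,-0.001,0.01,0,0,0],[0,0,0,0,0,0],[0,0,0,0,0,0],[0,0,0,0,0,0]]'; python3 w.py; python3 g.py .5 0 .2
python3 - <<'E'
from h import *
d=eyes.camera("side");cv2.imwrite("pics/g4.png",crop(d,334,215,25,25,12))
E
```

```text
time: 12.88
ee_pos: [0.5229, -0.1804, 0.2717]
eef_rot: [0.211, 0.978, 0.0, -0.0]
ft_force: [5.4, 1.0, -2.3]
width: 0.0504
grip_force: 25.0
F [5.4 1.  0.1] t [ 0.28 -1.51 -0.07] contact r(mm) [3712.  634.] [ 0.5229 -0.1804  0.2717]
time: 13.3
ee_pos: [0.5232, -0.1806, 0.271]
eef_rot: [0.211, 0.978, 0.0, -0.0]
ft_force: [4.6, 2.8, -1.7]
width: 0.0506
grip_force: 25.0
F [4.6 2.8 0.7] t [ 0.637 -1.235 -0.018] contact r(mm) [499. 130.] [ 0.5232 -0.1806  0.271 ]
pos [ 0.5232 -0.1806  0.271 ] tool delta/4cm [2.388 3.873 1.78 ] tilt vec [ 0.007 -0.007 -0.   ] yaw y 65.66 F [ 4.6  2.8 -1.7] w 0.0506 25.003339554168633 13.3
```

View pics/g4.png

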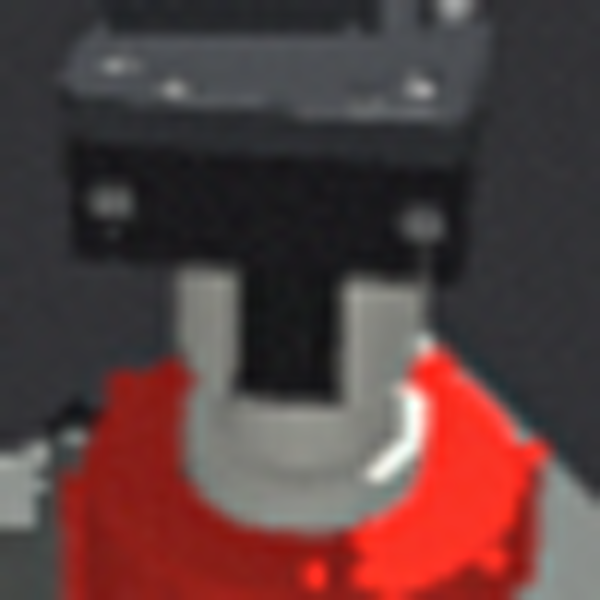

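The hub has dropped over the shaft edge: vertical load is near zero, with only a light sideways load. I'll relieve along that force and descend until the tab meets the shoulder (TCP z ≈ 0.264) or the keyway.

```bash
python3 -m inch '[[-0.008,0.012,0.0,0,0,0],[0,0,0.02,0,0,0],[0,0,0.02,0,0,0],[0,0,0,0,0,0],[0,0,0,0,0,0]]'; python3 w.py
python3 -m inch '[[0,0,0.02,0,0,0],[0,0,0.02,0,0,0],[0,0,0.02,0,0,0],[0,0,0,0,0,0],[0,0,0,0,0,0]]'; python3 w.py
```

```text
time: 13.77
ee_pos: [0.5235, -0.1809, 0.2696]
eef_rot: [0.211, 0.977, 0.0, -0.0]
ft_force: [4.5, 2.4, -3.6]
width: 0.0507
grip_force: 25.0
F [ 4.5  2.4 -1.2] t [ 0.663 -1.097  0.034] contact r(mm) [-192. -171.] [ 0.5235 -0.1809  0.2696]
time: 14.18
ee_pos: [0.5236, -0.1809, 0.2674]
eef_rot: [0.211, 0.977, 0.0, 0.0]
ft_force: [4.1, 3.7, -1.4]
width: 0.0508
grip_force: 25.0
F [4.1 3.7 1. ] t [ 0.767 -1.067 -0.003] contact r(mm) [303.  72.] [ 0.5236 -0.1809  0.2674]
```

```bash
python3 -m inch '[[-0.006,0.014,0.02,0,0,0],[0,0,0.02,0,0,0],[0,0,0.02,0,0,0],[0,0,0,0,0,0],[0,0,0,0,0,0]]'; python3 w.py
python3 -m inch '[[0,0,0.02,0,0,0],[0,0,0.02,0,0,0],[0,0,0,0,0,0],[0,0,0,0,0,0],[0,0,0,0,0,0]]'; python3 w.py
```

```text
time: 14.6
ee_pos: [0.5238, -0.1808, 0.2649]
eef_rot: [0.211, 0.977, -0.0, -0.0]
ft_force: [3.4, 1.3, -3.4]
width: 0.0505
grip_force: 25.0
F [ 3.4  1.3 -1. ] t [ 0.348 -0.696 -0.035] contact r(mm) [ -60. -112.] [ 0.5238 -0.1808  0.2649]
time: 15.02
ee_pos: [0.5239, -0.1808, 0.2634]
eef_rot: [0.211, 0.977, -0.0, -0.0]
ft_force: [2.4, 1.2, -2.9]
width: 0.0509
grip_force: 25.0
F [ 2.4  1.2 -0.5] t [ 0.164 -0.468 -0.039] contact r(mm) [-21. 122.] [ 0.5239 -0.1808  0.2634]
```

```bash
python3 -m inch '[[0,0,0.015,0,0,0],[0,0,0.015,0,0,0],[0,0,0.015,0,0,0],[0,0,0,0,0,0],[0,0,0,0,0,0]]'; python3 w.py
python3 -m inch '[[0,0,0.01,0,0,0],[0,0,0.01,0,0,0],[0,0,0.01,0,0,0],[0,0,0,0,0,0],[0,0,0,0,0,0]]'; python3 w.py
```

```text
time: 15.43
ee_pos: [0.5239, -0.1808, 0.2616]
eef_rot: [0.211, 0.977, -0.0, -0.0]
ft_force: [0.9, 0.8, -2.3]
width: 0.0507
grip_force: 25.0
F [0.9 0.8 0.1] t [ 0.052 -0.316 -0.002] contact r(mm) [1361. -960.] [ 0.5239 -0.1808  0.2616]
time: 15.85
ee_pos: [0.5239, -0.1808, 0.2604]
eef_rot: [0.211, 0.977, -0.0, -0.0]
ft_force: [0.6, 1.0, -2.9]
width: 0.0509
grip_force: 25.0
F [ 0.6  1.  -0.5] t [-0.005 -0.166 -0.007] contact r(mm) [-103.  351.] [ 0.5239 -0.1808  0.2604]
```

```bash
python3 -m inch '[[0,0,0.015,0,0,0],[0,0,0.015,0,0,0],[0,0,0.015,0,0,0],[0,0,0,0,0,0],[0,0,0,0,0,0]]'; python3 w.py
python3 -m inch '[[0,0,0.015,0,0,0],[0,0,0.015,0,0,0],[0,0,0.015,0,0,0],[0,0,0,0,0,0],[0,0,0,0,0,0]]'; python3 w.py
```

```text
time: 16.27
ee_pos: [0.5239, -0.1807, 0.2586]
eef_rot: [0.211, 0.977, -0.0, -0.0]
ft_force: [0.1, -0.4, -3.2]
width: 0.0507
grip_force: 25.0
F [ 0.1 -0.4 -0.8] t [ 0.052 -0.042 -0.019] contact r(mm) [ -30. -161.] [ 0.5239 -0.1807  0.2586]
time: 16.68
ee_pos: [0.524, -0.1807, 0.2568]
eef_rot: [0.211, 0.977, 0.0, -0.0]
ft_force: [-0.3, -0.2, -2.8]
width: 0.0507
grip_force: 25.0
F [-0.3 -0.2 -0.4] t [-0.043 -0.03   0.   ] contact r(mm) [-189.   -2.] [ 0.524  -0.1807  0.2568]
```

The tab slid straight into the keyway with no vertical load. Continuing down to the collar.

```bash
python3 -m inch '[[0,0,0.02,0,0,0],[0,0,0.02,0,0,0],[0,0,0.02,0,0,0],[0,0,0.02,0,0,0],[0,0,0,0,0,0]]'; python3 w.py
python3 -m inch '[[0,0,0.01,0,0,0],[0,0,0.01,0,0,0],[0,0,0.01,0,0,0],[0,0,0.01,0,0,0],[0,0,0,0,0,0]]'; python3 w.py
```

```text
time: 17.1
ee_pos: [0.524, -0.1807, 0.2535]
eef_rot: [0.211, 0.977, 0.0, -0.0]
ft_force: [0.0, -0.7, -3.1]
width: 0.051
grip_force: 25.0
F [ 0.  -0.7 -0.7] t [-0.046 -0.012 -0.004] contact r(mm) [  -5. -116.] [ 0.524  -0.1807  0.2535]
time: 17.52
ee_pos: [0.524, -0.1807, 0.2521]
eef_rot: [0.211, 0.977, 0.0, -0.0]
ft_force: [0.1, 0.8, -2.4]
width: 0.0509
grip_force: 25.0
F [ 0.1  0.8 -0. ] t [-0.039 -0.015  0.005] contact r(mm) [ -303. 12235.] [ 0.524  -0.1807  0.2521]
```

```bash
python3 -m inch '[[0,0,0.01,0,0,0],[0,0,0.01,0,0,0],[0,0,0.01,0,0,0],[0,0,0,0,0,0],[0,0,0,0,0,0]]'; python3 w.py
```

```text
time: 17.93
ee_pos: [0.5241, -0.1808, 0.2518]
eef_rot: [0.211, 0.977, 0.0, 0.0]
ft_force: [-4.0, 2.2, 9.8]
width: 0.0508
grip_force: 25.0
F [-4.   2.2 12.2] t [ 0.242  1.059 -0.047] contact r(mm) [-24. -14.] [ 0.5241 -0.1808  0.2518]
```

Firm contact at TCP z=0.2518, which is seat height. Ease off, open and retreat.

```bash
python3 -m inch '[[0,0,-0.012,0,0,0],[0,0,0,0,0,0],[0,0,0,0,0,0],[0,0,0,0,0,0],[0,0,0,0,0,0]]'; python3 w.py;  python3 -m inch '[[0,0,0,0,0,0],[0,0,0,0,0,0],[0,0,0,0,0,0],[0,0,0,0,0,0],[0,0,0,0,0,0]]' 1;python3 -m inch '[[0,0,0,0,0,0],[0,0,0,0,0,0],[0,0,0,0,0,0],[0,0,0,0,0,0],[0,0,0,0,0,0]]'; python3 w.py
```

```text
time: 18.35
ee_pos: [0.5241, -0.1808, 0.2519]
eef_rot: [0.211, 0.977, 0.0, 0.0]
ft_force: [-3.4, 0.5, 6.0]
width: 0.051
grip_force: 25.0
F [-3.4  0.5  8.4] t [ 0.146  0.738 -0.015] contact r(mm) [-12.   7.] [ 0.5241 -0.1808  0.2519]
time: 18.77
ee_pos: [0.524, -0.1807, 0.2513]
eef_rot: [0.211, 0.977, -0.0, -0.0]
ft_force: [0.7, 0.2, -0.6]
width: 0.0764
grip_force: 0.0
time: 19.18
ee_pos: [0.524, -0.1807, 0.2514]
eef_rot: [0.211, 0.977, 0.0, 0.0]
ft_force: [-1.1, -0.8, 0.1]
width: 0.0871
grip_force: 0.0
F [-1.1 -0.8  2.5] t [ 0.013  0.007 -0.056] contact r(mm) [82. 63.] [ 0.524  -0.1807  0.2514]
```

Released. Go straight up, then aside toward +y to clear the view.

```bash
python3 -m inch '[[0,0,-0.4,0,0,0],[0,0,-0.7,0,0,0],[0,0,-0.8,0,0,0],[0,0,-0.8,0,0,0],[0,0,-0.5,0,0,0]]' >/dev/null; python3 -m inch '[[0.2,0.4,0,0,0,0],[0.4,0.75,0,0,0,0],[0.4,0.75,0,0,0,0],[0.4,0.75,0,0,0,0],[0.4,0.75,0,0,0,0]]' >/dev/null; python3 -m inch '[[0.4,0.75,0,0,0,0],[0.4,0.75,0,0,0,0],[0.3,0.5,0,0,0,0],[0,0,0,0,0,0],[0,0,0,0,0,0]]'
python3 - <<'E'
from h import *
c=eyes.camera("top");d=eyes.camera("side")
cv2.imwrite("pics/f1.png",np.hstack([crop(c,355,208,25,25,14),crop(d,334,215,25,25,14)]))
for z in(.06,.094): print(z,proj(d,(.5236,-.1837,z)),proj(c,(.5214,-.18,z)))
G=d["pixels"][...,1].astype(int);print(G[200:232,334],G[200:232,327]);print(G[214,318:350],G[220,318:350])
E
```

```text
time: 20.43
ee_pos: [0.5074, 0.0651, 0.3794]
eef_rot: [0.21, 0.978, 0.0, -0.0]
ft_force: [-0.2, -0.7, -0.6]
width: 0.0871
grip_force: 0.0
0.06 [333.6986589  224.49678772] [354.80782437 210.6990359 ]
0.094 [333.95382884 213.68679517] [355.89848622 207.88939211]
[ 52  52  52  53  51  51  48  78 188 252 180 252 249 247 251 246 148 137
 193 255 207 147 142 144 143 144 145 145 146 146 141 143] [ 53  54  52  51  52  52  51  46  56 135 244 255 217 136 145 219 253 254
 201 131 131 134 133 136 132 133 131 138 136 129 131 132]
[ 53  52  52  50  46  74 184 255 246 145 155 185 178 227 252 252 251 251
 251 249 220 144 114 136 221 255 250  84  42  51  50  51] [ 54  54  51  51  50  61  94 123 128 131 135 141 149 151 159 177 207 198
 169 161 154 148 139 137 138 135 106  53  52  72  60  50]
```

View pics/f1.png

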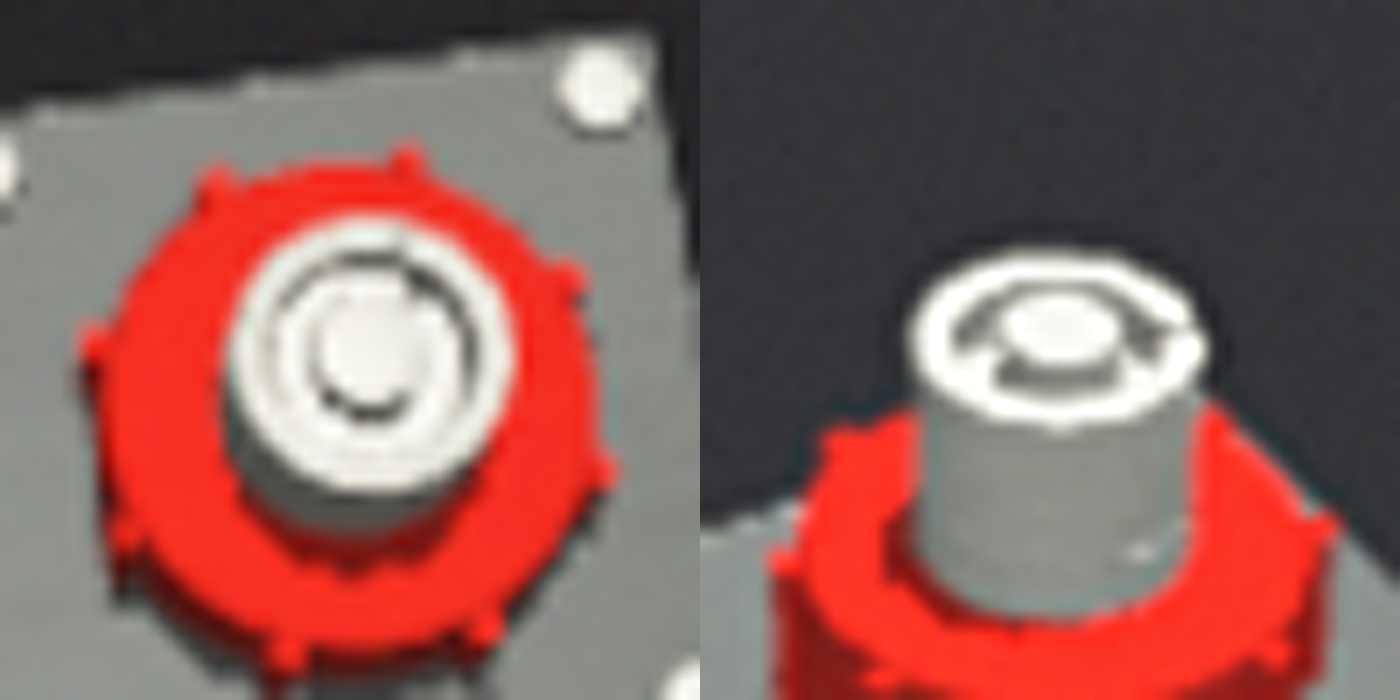

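The final view shows the hub flush on the collar: its top ellipse is centred at side row ≈213.8 against 213.7 predicted for fully home. The mark is at about -11°, the pilot stands just above the hub, and the gripper is clear. Handing in.

```bash
python3 -c "
from bench import job
print(job.close_job())"
```

```text
the job is handed in; nothing more can be done
None
```

The keyed hub is seated fully home on the drive housing's collar with its tab in the keyway, released, and handed in at about 20 s; no search turn was needed because the tab already lined up, and the highest contact load I read was about 18 N.

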